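# Unstopper the sample cells and stow the bungs dry

## Robot

A 6-joint arm with a two-finger parallel gripper is mounted at the origin on the work surface. World frame = base frame: x ahead of the robot, y to its left, z up, the work surface at z = 0. Lengths are in m, angles in rad, forces in N, time in s.
With the tool pointing down it reaches from about 0.275 to 1 m from the base axis. Payload 8.4 kg.
Tool frame: the origin (TCP) lies at the very end of the fingers, on their centre line; the grasp point (between the pads) lies 19 mm behind it (manip.tcp_to_grasp is the distance from the TCP to the grasp point, in m); x points along the fingers, z is the direction in which the jaws open and shut, and the axes are right-handed (so a half turn about x gives the same grasp; the last joint's range is limited). The gripper opens to 85 mm and grips with 20 to 120 N. Pads are 22 mm wide; open, the fingers measure 114 mm over their backs; the gripper's body (76 mm by 85 mm) begins 54 mm behind the grasp point. The pads swing forward as they close: fully open they stand 13 mm farther back than shut.
Start: joints at [-1.199, 0.353, 1.633, -0, 1.155, -0.002], TCP at [0.228, -0.582, 0.231] pointing down, gripper open.
Joint ranges: [-2.63, 2.63], [-0.92, 2.1], [0.06, 2.66], [-1.3, 4.44], [0, 2.69], [-3.02, 3.02]. Speed limits (rad/s): [2.22, 2.22, 2.79, 3.14, 3.14, 3.14].

## Interface

Orientations are given as a unit quaternion [x, y, z, w].
In Python, from cell import manip gives the robot as it stands.
- The arm moves only by the tool drive_tool, never from a script. Its argument "deltas" is a list that holds one entry, the list of rows, each a list of 7 numbers: the shift along the tool's x, y, z in mm, then the turn, a rotation vector about the tool's x, y, z in rad, then the opening, from 0 (shut) to 1 (fully open). In form: [[[tx, ty, tz, rx, ry, rz, fingers], ...]]. A call has 1 to 12 rows; each row is the pose to reach, as a shift and turn from the pose commanded when the call began, along the tool's axes at that moment; what a row does not reach only later rows make up. A row lasts 1/12 s, in which the tool goes at most 41.7 mm and 7.16 degrees, less where a joint would pass 70% of its speed; a pose out of reach is approached as far as the arm can. A call with a gripper value outside its range is refused whole. The fingers move at their own pace and stop on an object; "newtons" is the grip in N (left out, the last holds). Time passes only in rows, so rows that repeat a pose let the fingers close. It gives the time, the measured TCP pose, the force and the opening at its end, in the units of the state.
- manip.get_state(): the state, without advancing time (a new reading comes with each control period).
- manip.capture(name): name is "side" or "top" or "wrist"; returns a dict with "color" (384x512x3 uint8, blue, green, red), "fx", "fy", "cx", "cy" (pixels), "R" (3x3) and "t" (3): a world point X has camera coordinates R X + t; the wrist camera has in their place "T_tool_cam" (4x4, takes a point from camera to tool coordinates, whose origin is the TCP and whose axes are the tool frame's). Camera axes: x right, y down, z forward; pixel columns grow to the right and rows downward; lengths in m; the calibration is good to about 2 mm. A picture is of the moment at which its call begins: read the wrist's pose just before it. There is no depth.
- manip.close_job(): hands the job in, once; it reports no verdict.
The state is a dict: "t": time; "qpos": joint angles; "joint_velocities": joint speeds; "effort": joint torques, N m; "position": TCP position; "tcp_rot": TCP orientation; "contact_force": force on the tool from outside, world axes, zero at the start; "moment": the same for the moment, N m; "opening": finger opening in m.
Only numpy, scipy, OpenCV 4.12 (cv2) and the standard library are available. Lean on these libraries where they do the work, as an engineer would, in place of code of your own. Each camera call takes 0.05 s, during which the arm holds its last target. There are 200 camera calls.

## Task

Open the blue case's lid until it leans back on its stop. Then draw every orange bung out of the sprung cell block, rocking it from side to side while you pull gently so that the block is not hauled up off its base (stay under 10 mm), put all the bungs and the white desiccant cartridge in the case, and shut the lid fully. Leave the phone, brush, screwdriver and black ring where they are.

Things in the scene. Friction and masses are not known exactly. Their poses are not given: they have to be found in the camera images.
- rack_base: fixed black base (90 x 290 x 14 mm) of a sprung cell block: white block 56 x 260 mm, top 100 mm above the bench, with four wells in a row along the base's y at -93, -31, 31, 93 mm, each 46 (x) x 34 (y) mm, 72 deep; 97 mm above the bench black rubber lips on its -x and +x sides grip the bung. Some wells are empty. Origin: centre of the underside, on the bench; z up, x across the row.
- rack (a joint): how far the white block has been pulled up off its base against its spring (m): 0 = down at rest, stop at 0.016. It slides straight up; it stays down up to a pull of about 8 N (its own weight), then rises 1 mm per 0.7 N, and sinks back by itself.
- case: blue box, 180 (x) x 260 (y) x 95 mm high outside, walls and floor 5 mm, fixed to the bench. Origin: centre of its underside, on the bench; z up; the lid's hinge runs along its +x rim, the lid's free edge is at -x.
- case_lid (a joint): angle (rad) of the case's grey lid (180 x 260 x 8 mm, 0.18 kg): 0 = shut, 1.75 = open, leaning back on its stop. Below about 1.4 it falls shut when let go, above about 1.55 it falls back onto the stop. Opening turns it about the case's +y axis (free edge goes up and over to +x).
- case_lid_handle (a point): middle of the steel bar handle on the lid: a round bar 11 mm thick, 100 mm long, along the case's y axis, its centre line 35 mm above the lid's top face (138 mm above the bench when shut), 10 mm in from the free edge: 170 mm from the hinge towards -x and 43 mm above it when the lid is shut. 29 mm free under the bar.
- case_lid_hinge (a point): middle of the lid's hinge line, on the +x rim of the case, 95 mm above the bench; the lid turns about the case's y axis here.
- desiccant_mid (a point): centre of the loose desiccant cartridge: white upright box 44 x 44 x 60 mm with a blue top and an amber window, about 0.12 kg; starts standing on the bench beyond the cell block. z along its 60 mm height.
- bung1_mid (a point): centre (33 mm above its foot) of an orange bung, 66 mm long, 70 g: head 40 (x) x 32 (y) x 36 mm at +z, shank 34 x 26 x 30. If present, starts in the well at y = -93, head 106 to 142 mm above the bench. Lips press its -x and +x sides (27 N each): a straight pull needs 27 to 40 N; tilting 0.2 rad to and fro about the base's y (room for 0.25), raising 3 to 4 mm a swing, frees it after 21 mm.
- bung2_mid (a point): centre (33 mm above its foot) of an orange bung, 66 mm long, 70 g: head 40 (x) x 32 (y) x 36 mm at +z, shank 34 x 26 x 30. If present, starts in the well at y = -31, head 106 to 142 mm above the bench. Lips press its -x and +x sides (27 N each): a straight pull needs 27 to 40 N; tilting 0.2 rad to and fro about the base's y (room for 0.25), raising 3 to 4 mm a swing, frees it after 21 mm.
- bung3_mid (a point): centre (33 mm above its foot) of an orange bung, 66 mm long, 70 g: head 40 (x) x 32 (y) x 36 mm at +z, shank 34 x 26 x 30. If present, starts in the well at y = +31, head 106 to 142 mm above the bench. Lips press its -x and +x sides (27 N each): a straight pull needs 27 to 40 N; tilting 0.2 rad to and fro about the base's y (room for 0.25), raising 3 to 4 mm a swing, frees it after 21 mm.
- bung4_mid (a point): centre (33 mm above its foot) of an orange bung, 66 mm long, 70 g: head 40 (x) x 32 (y) x 36 mm at +z, shank 34 x 26 x 30. If present, starts in the well at y = +93, head 106 to 142 mm above the bench. Lips press its -x and +x sides (27 N each): a straight pull needs 27 to 40 N; tilting 0.2 rad to and fro about the base's y (room for 0.25), raising 3 to 4 mm a swing, frees it after 21 mm.
- eyecup_mid (a point): bystander, to be left alone: black ring, 44 mm across, 22 mm high; the point is about its middle.
- phone_mid (a point): bystander, to be left alone: black phone 75 x 150 x 9 mm lying flat; the point is about its middle.
- brush_mid (a point): bystander, to be left alone: brush 170 mm long with red handle, lying; the point is about its middle.
- driver_mid (a point): bystander, to be left alone: black screwdriver 180 mm long, lying; the point is about its middle.
There are look-alikes about, which are no part of the job. What is shaped like the part that bears bung4_mid but green is not meant.

How it is judged:
On the way, in this order (a step that is already met when the one before it is completed fails the run):
1. the lid is open on its stop (value of joint case_lid above 1.68 rad), for 0.2 s.
2. all bungs and the desiccant lie in the case while the lid is open (x of bung1_mid in the frame of case between -0.085 and 0.085 m and y of bung1_mid in the frame of case between -0.125 and 0.125 m and z of bung1_mid in the frame of case between 0.005 and 0.085 m and x of bung2_mid in the frame of case between -0.085 and 0.085 m and y of bung2_mid in the frame of case between -0.125 and 0.125 m and z of bung2_mid in the frame of case between 0.005 and 0.085 m and x of bung3_mid in the frame of case between -0.085 and 0.085 m and y of bung3_mid in the frame of case between -0.125 and 0.125 m and z of bung3_mid in the frame of case between 0.005 and 0.085 m and x of bung4_mid in the frame of case between -0.085 and 0.085 m and y of bung4_mid in the frame of case between -0.125 and 0.125 m and z of bung4_mid in the frame of case between 0.005 and 0.085 m and x of desiccant_mid in the frame of case between -0.085 and 0.085 m and y of desiccant_mid in the frame of case between -0.125 and 0.125 m and z of desiccant_mid in the frame of case between 0.005 and 0.085 m and value of joint case_lid above 0.6 rad), for 0.2 s.
At the end, for the whole second after the job is handed in: Every bung and the desiccant cartridge has its centre inside the case (within its walls, below the rim), the lid is shut (joint under 0.06 rad), and the cell block is down on its base (under 3 mm) (x of bung1_mid in the frame of case between -0.085 and 0.085 m and y of bung1_mid in the frame of case between -0.125 and 0.125 m and z of bung1_mid in the frame of case between 0.005 and 0.085 m and x of bung2_mid in the frame of case between -0.085 and 0.085 m and y of bung2_mid in the frame of case between -0.125 and 0.125 m and z of bung2_mid in the frame of case between 0.005 and 0.085 m and x of bung3_mid in the frame of case between -0.085 and 0.085 m and y of bung3_mid in the frame of case between -0.125 and 0.125 m and z of bung3_mid in the frame of case between 0.005 and 0.085 m and x of bung4_mid in the frame of case between -0.085 and 0.085 m and y of bung4_mid in the frame of case between -0.125 and 0.125 m and z of bung4_mid in the frame of case between 0.005 and 0.085 m and x of desiccant_mid in the frame of case between -0.085 and 0.085 m and y of desiccant_mid in the frame of case between -0.125 and 0.125 m and z of desiccant_mid in the frame of case between 0.005 and 0.085 m and value of joint case_lid below 0.06 rad and value of joint rack below 0.003 m); the robot touches nothing.
It fails at once if the cell block is hauled up 10 mm or more off its base (value of joint rack above 0.01 m).
It fails at once if the phone, brush, screwdriver or black ring is shifted by more than 40 mm (distance of any of eyecup_mid, phone_mid, brush_mid, driver_mid from where it was at the start of the episode above 0.04 m).
Of bung1, bung2, bung3, bung4 only 2 to 3 are there at a start; the rules pass over those that are not, and their reading is None.
At some moment in a run one of desiccant may be knocked a few centimetres aside while the robot is not near it.
Once in a run the grip may slacken for a moment while it holds something.
It also fails if it takes over 210 s, if anything falls off the work surface, if the arm or the gripper's body presses on something with over 40 N, if the wrist force passes 120 N, or if a joint passes its speed limit or range.

## Working session

There is one attempt and no reset: what is moved stays moved. The work goes in short steps, Python scripts to look and compute and a tool call to move; the robot and the scene stay as the last step left them, time stands still between calls to the robot, and variables do not carry over. Pictures are saved under pics/ and viewed, about 12 in all and at most 16, crops included, and the job is handed in when it is done.

Besides the shell and the picture viewer there is one more tool, called after "Emit:" in YAML: its name, and indented under it one key for each argument. drive_tool: Moves the arm, as the interface text tells. Its arguments: {"type":"object","properties":{"deltas":{"type":"array","items":{"type":"array","items":{"type":"array","items":{"type":"number"}}}},"newtons":{"type":"number"}},"required":["deltas"]}

```bash
ls; mkdir -p pics
python3 - <<'E'
from cell import manip
import cv2,numpy as np
print(manip.get_state())
for n in("top","side"):
    c=manip.capture(n);cv2.imwrite(f"pics/{n}0.png",c["color"])
    np.savez(n+"_cal.npz",**{k:c[k] for k in("fx","fy","cx","cy","R","t")})
    print(n,c["fx"],c["cx"],c["cy"],np.array(c["R"]).round(3).tolist(),c["t"])
w=manip.capture("wrist");print(np.array(w["T_tool_cam"]).round(4).tolist(),w["fx"])
a=cv2.imread("pics/top0.png");b=cv2.imread("pics/side0.png")
cv2.imwrite("pics/top0b.png",cv2.resize(a,(800,600),interpolation=cv2.INTER_CUBIC))
cv2.imwrite("pics/side0b.png",cv2.resize(b,(800,600),interpolation=cv2.INTER_CUBIC))
E
```

```text
pics
{'t': 0.0, 'qpos': array([-1.19939594e+00,  3.53669766e-01,  1.63419531e+00,  1.60867342e-05,
        1.15517035e+00, -2.40204437e-03]), 'joint_velocities': array([ 1.93083045e-03, -3.99238664e-04,  1.28453186e-03,  1.12133285e-03,
        8.58378397e-04,  4.73958275e-05]), 'effort': array([ 2.19194560e-03, -6.05245185e+01, -3.42071700e+01,  9.30925148e-05,
        9.36485681e-03, -1.36434360e-05]), 'position': array([ 0.22804434, -0.5813701 ,  0.230522  ]), 'tcp_rot': array([ 0.39867938,  0.58461622, -0.398094  ,  0.58378061]), 'contact_force': array([-0.52102674,  0.8997591 ,  0.82826903]), 'moment': array([-0.02305048,  0.00907293, -0.00194536]), 'opening': 0.08511308299338169}
top 378.75231400999553 252.76179493765943 190.92539434309703 [[0.026, -0.999, -0.02], [-0.981, -0.022, -0.192], [0.191, 0.025, -0.981]] [-0.00248981  0.59922222  1.24493505]
side 353.0572874301523 251.46307150729967 195.03388461642845 [[-0.98, -0.2, -0.024], [-0.078, 0.488, -0.869], [0.185, -0.85, -0.494]] [0.55525833 0.14150039 0.96075487]
[[-0.0005, -0.2664, 0.9639, -0.142], [-0.0, -0.9639, -0.2664, 0.0674], [1.0, -0.0002, 0.0005, 0.0007], [0.0, 0.0, 0.0, 1.0]] 304.5109334486853
```

View pics/top0b.png

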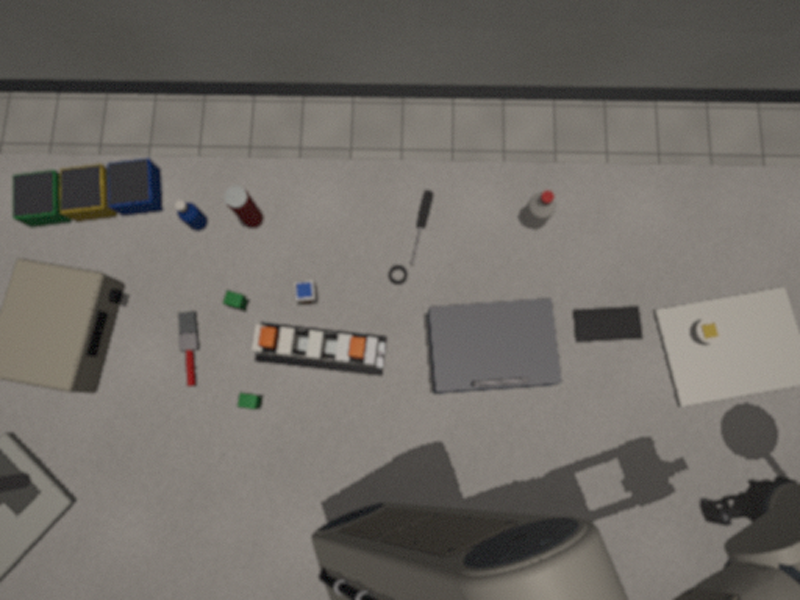

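View pics/side0b.png

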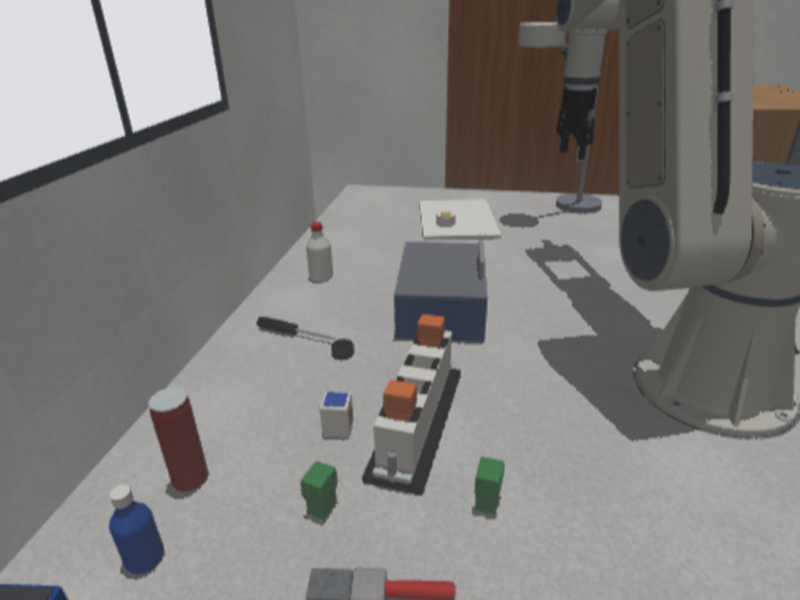

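Top view (800 px): orange bungs at (268,337) and (357,348); green blocks at (235,300) and (249,400) are the decoys, wrong colour. The desiccant with its blue top is at (305,291), the lid centre at about (495,345) and its handle bar at (497,381). The ring is at (398,274), the phone at (607,323), the screwdriver at (420,225) and the brush at (189,350).

```bash
cat > h.py <<'E'
import numpy as np,cv2
from scipy.spatial.transform import Rotation as Ro
def ray(n,u,v,z):
    "full-res pixel on camera n -> world point at height z"
    c=np.load(n+"_cal.npz") if isinstance(n,str) else n
    R,t=c["R"],c["t"]; C=-R.T@t
    d=R.T@np.array([(u-c["cx"])/c["fx"],(v-c["cy"])/c["fy"],1]); return C+d*(z-C[2])/d[2]
def wristcam(manip):
    s=manip.get_state(); c=manip.capture("wrist"); T=np.eye(4)
    T[:3,:3]=Ro.from_quat(s["tcp_rot"]).as_matrix(); T[:3,3]=s["position"]
    W=np.linalg.inv(T@c["T_tool_cam"]); c["R"]=W[:3,:3]; c["t"]=W[:3,3]; return c,s
def px(c,X):
    p=c["R"]@np.asarray(X)+c["t"]; return np.array([c["fx"]*p[0]/p[2]+c["cx"],c["fy"]*p[1]/p[2]+c["cy"]])
def rel(s,pos,R):
    "tool-frame shift mm and rotvec from state pose to world pose"
    R0=Ro.from_quat(s["tcp_rot"]); return (R0.inv().apply(np.array(pos)-s["position"])*1000).round(1),(R0.inv()*R).as_rotvec().round(3)
E
python3 - <<'E'
from h import *
k=.64
for n,(u,v,z) in dict(lidTL=(428,310,.103),lidTR=(551,299,.103),lidBR=(560,382,.103),lidBL=(434,391,.103),hanL=(473,384,.138),hanR=(523,380,.138),b1=(268,332,.142),b2=(357,343,.142),des=(305,290,.06),baseBL=(256,361,.014),baseBR=(383,374,.014),ring=(398,274,.02),g1=(250,400,.05),phone=(607,323,.01)).items():
    print(n,ray("top",u*k,v*k,z).round(4))
for n,(u,v,z) in dict(b1=(400,386,.142),b2=(432,320,.142),des=(336,398,.06)).items(): print(n,ray("side",u*k,v*k,z).round(4))
from cell import manip
s=manip.get_state();print(Ro.from_quat(s["tcp_rot"]).as_matrix().round(3))
E
```

```text
lidTL [ 0.5668 -0.0595  0.103 ]
lidTR [ 0.5963 -0.3186  0.103 ]
lidBR [ 0.4228 -0.3329  0.103 ]
lidBL [ 0.3978 -0.0745  0.103 ]
hanL [ 0.4123 -0.1507  0.138 ]
hanR [ 0.4228 -0.2505  0.138 ]
b1 [0.5068 0.2676 0.142 ]
b2 [0.4886 0.0846 0.142 ]
des [0.613  0.2115 0.06  ]
baseBL [0.4575 0.3209 0.014 ]
baseBR [0.4357 0.0353 0.014 ]
ring [0.6633 0.0076 0.02  ]
g1 [0.3706 0.3186 0.05  ]
phone [ 0.5627 -0.4651  0.01  ]
b1 [0.4984 0.2703 0.142 ]
b2 [0.4796 0.0911 0.142 ]
des [0.6126 0.2141 0.06  ]
[[-0.     0.931  0.365]
 [ 0.001  0.365 -0.931]
 [-1.     0.    -0.001]]
```

```bash
cat >> h.py <<'E'
def down(yaw,tilt=0):
    "tool x down, tool z (jaw axis) along world yaw; tilt about the horizontal axis left of it (+: z->x)"
    z=np.array([np.cos(yaw),np.sin(yaw),0]); x=np.array([0,0,-1.]); R=Ro.from_matrix(np.stack([x,np.cross(z,x),z],1))
    return Ro.from_rotvec(tilt*np.array([-np.sin(yaw),np.cos(yaw),0]))*R
E
python3 - <<'E'
from h import *
from cell import manip
s=manip.get_state();print(rel(s,[.4175,-.2006,.25],down(.1)))
E
```

```text
(array([ -19. ,  315.4, -285.5]), array([-1.297e+00, -1.000e-03, -1.000e-03]))
```

Emit:
drive_tool:
  deltas:
    - [[-19,315,-285,-1.297,0,0,0.4],[-19,315,-285,-1.297,0,0,0.4],[-19,315,-285,-1.297,0,0,0.4],[-19,315,-285,-1.297,0,0,0.4],[-19,315,-285,-1.297,0,0,0.4],[-19,315,-285,-1.297,0,0,0.4],[-19,315,-285,-1.297,0,0,0.4],[-19,315,-285,-1.297,0,0,0.4],[-19,315,-285,-1.297,0,0,0.4],[-19,315,-285,-1.297,0,0,0.4],[-19,315,-285,-1.297,0,0,0.4],[-19,315,-285,-1.297,0,0,0.4]]
  newtons: 25

```text
t: 1.15
position: [0.4184, -0.1991, 0.2504]
tcp_rot: [-0.037, 0.706, 0.038, 0.706]
contact_force: [-0.0, -0.7, 0.1]
opening: 0.0343
```

Run:
```python
from h import *
from cell import manip
c,s=wristcam(manip); print(s["position"],s["qpos"].round(2),s["opening"],s["contact_force"])
cv2.imwrite("pics/w1.png",c["color"]); np.savez("w1.npz",**{k:c[k] for k in("fx","fy","cx","cy","R","t")})
print(px(c,[.4175,-.2006,.138]))
```

```text
[ 0.41841153 -0.19907454  0.25042442] [-0.45  0.08  1.94  0.    1.12 -0.55] 0.034319843111424136 [-0.02996097 -0.70072642  0.11910873]
[250.06783846 188.25669991]
```

View pics/w1.png

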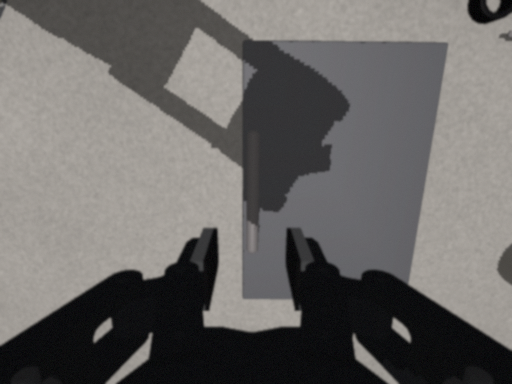

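The bar runs from pixel (253,133) to (252,250), midway between the fingers and parallel to the image column, so the yaw is right. The lid's near edge is at u=243 and its top corners are at (243,41) and (448,42).

Run:
```python
from h import *
from cell import manip
c=np.load("w1.npz")
for n,(u,v,z) in dict(hT=(253,133,.143),hB=(252,250,.143),lTL=(243,41,.103),lTR=(447,42,.103),lBL=(243,298,.103)).items(): print(n,ray(c,u,v,z).round(4))
m=ray(c,252.5,190,.138);print(m)
s=manip.get_state()
print(rel(s,[m[0],m[1],.119],down(.1)))
```

```text
hT [ 0.4149 -0.1531  0.143 ]
hB [ 0.4251 -0.2562  0.143 ]
lTL [ 0.3984 -0.079   0.103 ]
lTR [ 0.5748 -0.0609  0.103 ]
lBL [ 0.4237 -0.3343  0.103 ]
[ 0.41975921 -0.20193226  0.138     ]
(array([131.3,  -1.6,   1.8]), array([ 0.002, -0.   ,  0.   ]))
```

Emit:
drive_tool:
  deltas:
    - [[40,-2,2,0,0,0,0.4],[80,-2,2,0,0,0,0.4],[110,-2,2,0,0,0,0.4],[131,-2,2,0,0,0,0.4],[131,-2,2,0,0,0,0.4],[131,-2,2,0,0,0,0],[131,-2,2,0,0,0,0],[131,-2,2,0,0,0,0],[131,-2,2,0,0,0,0],[131,-2,2,0,0,0,0]]
  newtons: 20

```text
t: 2.03
position: [0.4197, -0.2043, 0.1206]
tcp_rot: [-0.036, 0.706, 0.035, 0.707]
contact_force: [-5.1, -4.7, -0.2]
opening: 0.0103
```

```bash
cat >> h.py <<'E'
L=.170;Hh=.043
def handle(th): # case x (from hinge), z rel. to grasp at th=0
    a=np.arctan2(Hh,L)+th; r=np.hypot(L,Hh); return np.array([L-r*np.cos(a), r*np.sin(a)-Hh])
def arc(th0,ths,tilt):
    "rows: tool shift (mm) along tool x,z + ry, from a tool-down pose at th0; tool tilts, grasp point is 19 mm up the tool"
    f=lambda t:handle(t)-19e-3*np.array([np.sin(tilt(t)),np.cos(tilt(t))]) # tilt +: about +y; tool axis (0,-1)->(-sin,-cos)
    p0=f(th0)
    for t in ths:
        d=(f(t)-p0)*1000; print(round(t,2),"tx %.0f tz %.0f ry %.3f"%(-d[1],d[0],tilt(t)))
E
python3 - <<'E'
from h import *
from cell import manip
s=manip.get_state();print(s["position"],s["contact_force"],s["opening"],s["qpos"].round(2))
arc(0,np.linspace(0,1.72,25)[1:],lambda t:0)
E
```

```text
[ 0.41969801 -0.2043421   0.12064739] [-5.09589289 -4.7171168  -0.19961047] 0.01025315505894205 [-0.46  0.26  2.06 -0.    0.82 -0.55]
0.07 tx -12 tz 4 ry 0.000
0.14 tx -24 tz 8 ry 0.000
0.22 tx -35 tz 13 ry 0.000
0.29 tx -46 tz 19 ry 0.000
0.36 tx -57 tz 26 ry 0.000
0.43 tx -67 tz 33 ry 0.000
0.5 tx -76 tz 42 ry 0.000
0.57 tx -85 tz 51 ry 0.000
0.64 tx -94 tz 60 ry 0.000
0.72 tx -101 tz 70 ry 0.000
0.79 tx -108 tz 81 ry 0.000
0.86 tx -114 tz 92 ry 0.000
0.93 tx -119 tz 103 ry 0.000
1.0 tx -123 tz 115 ry 0.000
1.08 tx -127 tz 127 ry 0.000
1.15 tx -130 tz 139 ry 0.000
1.22 tx -131 tz 152 ry 0.000
1.29 tx -132 tz 164 ry 0.000
1.36 tx -132 tz 177 ry 0.000
1.43 tx -131 tz 189 ry 0.000
1.5 tx -129 tz 202 ry 0.000
1.58 tx -127 tz 214 ry 0.000
1.65 tx -123 tz 226 ry 0.000
1.72 tx -119 tz 238 ry 0.000
```

Emit:
drive_tool:
  deltas:
    - [[-12,0,4,0,0,0,0],[-24,0,8,0,0,0,0],[-35,0,13,0,0,0,0],[-46,0,19,0,0,0,0],[-57,0,26,0,0,0,0],[-67,0,33,0,0,0,0],[-76,0,42,0,0,0,0],[-85,0,51,0,0,0,0],[-94,0,60,0,0,0,0],[-101,0,70,0,0,0,0],[-108,0,81,0,0,0,0],[-114,0,92,0,0,0,0]]

```text
t: 3.03
position: [0.5115, -0.1953, 0.2364]
tcp_rot: [-0.036, 0.706, 0.034, 0.707]
contact_force: [-3.5, -4.3, 4.7]
opening: 0.0103
```

Emit:
drive_tool:
  deltas:
    - [[-5,0,11,0,0,0,0],[-9,0,23,0,0,0,0],[-13,0,35,0,0,0,0],[-16,0,47,0,0,0,0],[-17,0,60,0,0,0,0],[-18,0,72,0,0,0,0],[-18,0,85,0,0,0,0],[-17,0,97,0,0,0,0],[-15,0,110,0,0,0,0],[-13,0,122,0,0,0,0],[-9,0,134,0,0,0,0],[-5,0,146,0,0,0,0]]

```text
t: 4.03
position: [0.6578, -0.1804, 0.2393]
tcp_rot: [-0.036, 0.706, 0.035, 0.707]
contact_force: [-0.4, -5.2, 3.1]
opening: 0.01
```

Emit:
drive_tool:
  deltas:
    - [[0,0,0,0,0,0,0.3],[0,0,0,0,0,0,0.3],[0,0,0,0,0,0,0.3],[-20,0,2,0,0,0,0.3],[-50,0,2,0,0,0,0.3],[-90,0,0,0,0,0,0.3],[-90,0,0,0,0,0,0.3]]

```text
t: 4.62
position: [0.6586, -0.1801, 0.3371]
tcp_rot: [-0.036, 0.703, 0.034, 0.71]
contact_force: [1.3, -0.1, 2.4]
opening: 0.0256
```

Run:
```python
from h import *
from cell import manip
s=manip.get_state(); print(s["position"],s["contact_force"])
c=manip.capture("side")["color"]; cv2.imwrite("pics/s2.png",c[120:360,150:410])
cv2.imwrite("pics/s2.png",cv2.resize(c[120:340,150:410],None,fx=2.5,fy=2.5,interpolation=cv2.INTER_CUBIC))
# above bung b2 (near), grasp from 120 mm above head
print(rel(s,[.487,.086,.25],down(-.076)))
```

```text
[ 0.65862301 -0.18007541  0.33711681] [ 1.2729551  -0.1410004   2.41435104]
(array([  84.6,  282.2, -145.1]), array([0.176, 0.011, 0.003]))
```

View pics/s2.png

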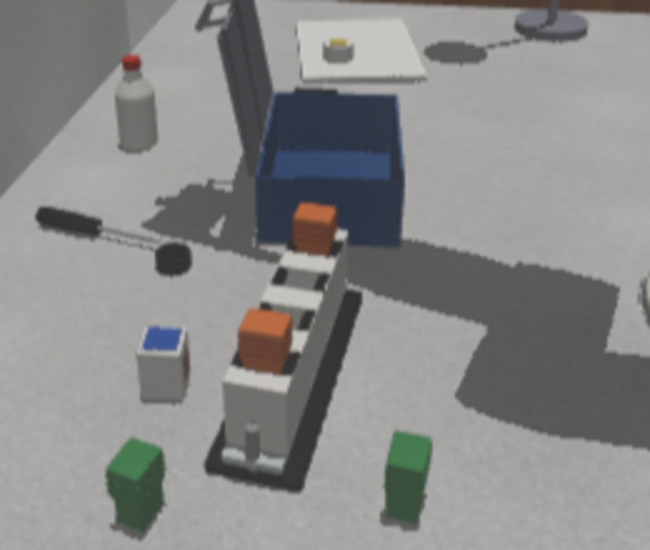

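The lid leans back on its stop. The orange bungs are at the two end wells, crop (265,340) and (315,228), the middle wells are empty, and the green blocks at (135,485) and (407,475) are left out.

Emit:
drive_tool:
  deltas:
    - [[0,40,-20,0,0,0,1],[0,80,-40,0,0,0,1],[0,120,-60,0.03,0,0,1],[0,160,-80,0.06,0,0,1],[20,200,-100,0.1,0,0,1],[40,240,-120,0.15,0,0,1],[85,282,-145,0.176,0.011,0.003,1],[85,282,-145,0.176,0.011,0.003,1],[85,282,-145,0.176,0.011,0.003,1],[85,282,-145,0.176,0.011,0.003,1]]

```text
t: 5.5
position: [0.4809, 0.0877, 0.2413]
tcp_rot: [0.027, 0.712, -0.025, 0.701]
contact_force: [0.2, -0.4, -0.0]
opening: 0.0851
```

Run:
```python
from h import *
from cell import manip
c,s=wristcam(manip); print(s["position"],s["tcp_rot"],s["contact_force"])
cv2.imwrite("pics/w3.png",c["color"]); np.savez("w3.npz",**{k:c[k] for k in("fx","fy","cx","cy","R","t")})
print(px(c,[.487,.086,.142]),px(c,[.487,.086,.1]))
```

```text
[0.48091158 0.08769071 0.24125321] [ 0.0266039   0.7121048  -0.02522945  0.70111515] [ 0.1696895  -0.43939071 -0.03155773]
[260.59790963 192.41710667] [259.99616667 180.50293726]
```

View pics/w3.png

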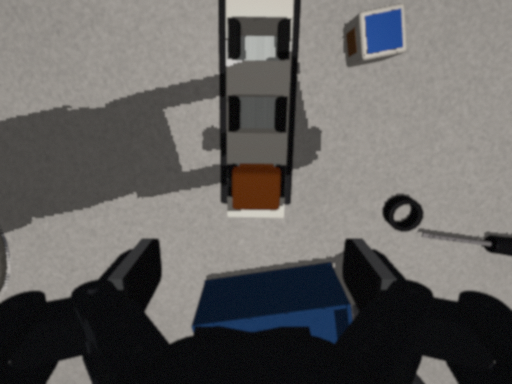

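The bung's head is at about (256,190), its top face spanning u 231–281 and v 171–210. The row runs straight up the image, so the yaw is right within about 0.02, and the desiccant is at (383,32).

Run:
```python
from h import *
from cell import manip
c=np.load("w3.npz")
for n,(u,v,z) in dict(head=(256,190,.142),bot=(256,210,.142),e1=(228,212,.1),e2=(285,215,.1),f1=(222,10,.1),f2=(299,10,.1),rib=(259.5,76,.1),des=(383,32,.06)).items(): print(n,ray(c,u,v,z).round(4))
s=manip.get_state(); m=ray(c,256,190,.142)
for z in (.16,.112): print(rel(s,[m[0],m[1],z],down(-.076)))
```

```text
head [0.4834 0.0883 0.142 ]
bot [0.4822 0.071  0.142 ]
e1 [0.4535 0.0564 0.1   ]
e2 [0.5093 0.0494 0.1   ]
f1 [0.4651 0.2334 0.1   ]
f2 [0.5288 0.2285 0.1   ]
rib [0.4928 0.1797 0.1   ]
des [0.6139 0.214  0.06  ]
(array([82.8,  1.3,  1.3]), array([ 0.002, -0.013, -0.002]))
(array([130.8,   1.2,   1.9]), array([ 0.002, -0.013, -0.002]))
```

Emit:
drive_tool:
  deltas:
    - [[40,1,2,0,-0.013,0,1],[80,1,2,0,-0.013,0,1],[115,1,2,0,-0.013,0,1],[132,1,2,0,-0.013,0,1],[132,1,2,0,-0.013,0,1],[132,1,2,0,-0.013,0,0],[132,1,2,0,-0.013,0,0],[132,1,2,0,-0.013,0,0],[132,1,2,0,-0.013,0,0],[132,1,2,0,-0.013,0,0],[132,1,2,0,-0.013,0,0]]
  newtons: 80

```text
t: 6.47
position: [0.4842, 0.0878, 0.1126]
tcp_rot: [0.028, 0.706, -0.026, 0.707]
contact_force: [-6.0, -0.7, 8.9]
opening: 0.0387
```

```bash
cat >> h.py <<'E'
def rock(steps,zt,zp=97):
    "steps: (lift mm, tilt rad about +y) -> tool tx,tz,ry from tool-down pose with TCP at zt mm, pivot at zp on the axis"
    d=zt-zp
    for l,a in steps:
        h=d+l; print("[%.1f, 0, %.1f, 0, %.3f, 0, 0],"%(-(h*np.cos(a)-d),h*np.sin(a),a))
E
python3 - <<'E'
from h import *
from cell import manip
s=manip.get_state(); print(s["position"],s["contact_force"],s["moment"],s["opening"])
print(Ro.from_quat(s["tcp_rot"]).as_matrix().round(3))
zt=s["position"][2]*1000
st=[];l=0
seq=[(0,.1),(0.5,.2)]
rock([(0,.1),(.5,.2),(1,.1),(2,0),(3,-.1),(4,-.2),(5,-.1),(6,0),(7,.1),(8,.2),(8.2,.2)],zt)
E
```

```text
[0.48419846 0.08776907 0.1126091 ] [-6.01957829 -0.72216349  8.88738406] [-0.1033976   1.10711844 -0.05742924] 0.03870674827432275
[[ 0.002  0.076  0.997]
 [ 0.002  0.997 -0.076]
 [-1.     0.002  0.001]]
[0.1, 0, 1.6, 0, 0.100, 0, 0],
[-0.2, 0, 3.2, 0, 0.200, 0, 0],
[-0.9, 0, 1.7, 0, 0.100, 0, 0],
[-2.0, 0, 0.0, 0, 0.000, 0, 0],
[-2.9, 0, -1.9, 0, -0.100, 0, 0],
[-3.6, 0, -3.9, 0, -0.200, 0, 0],
[-4.9, 0, -2.1, 0, -0.100, 0, 0],
[-6.0, 0, 0.0, 0, 0.000, 0, 0],
[-6.9, 0, 2.3, 0, 0.100, 0, 0],
[-7.5, 0, 4.7, 0, 0.200, 0, 0],
[-7.7, 0, 4.7, 0, 0.200, 0, 0],
```

Emit:
drive_tool:
  deltas:
    - [[0.1,0,1.6,0,0.1,0,0],[-0.2,0,3.2,0,0.2,0,0],[-0.2,0,3.2,0,0.2,0,0],[-0.7,0,1.7,0,0.1,0,0],[-1.5,0,0,0,0,0,0],[-2.2,0,-1.8,0,-0.1,0,0],[-3.0,0,-3.8,0,-0.2,0,0],[-3.0,0,-3.8,0,-0.2,0,0]]

```text
t: 7.13
position: [0.4781, 0.0881, 0.1145]
tcp_rot: [0.025, 0.63, -0.028, 0.776]
contact_force: [1.6, -3.0, -10.0]
opening: 0.0388
```

Run:
```python
from h import *
from cell import manip
s=manip.get_state(); print(s["position"],s["contact_force"],s["moment"],s["opening"],s["t"])
print(Ro.from_quat(s["tcp_rot"]).as_matrix().round(3))
c=manip.capture("side")["color"]; cv2.imwrite("pics/s4.png",cv2.resize(c[150:330,180:340],None,fx=3.3,fy=3.3,interpolation=cv2.INTER_CUBIC))
```

```text
[0.47814184 0.08805126 0.11452992] [  1.59606944  -2.98241654 -10.03535651] [-0.64931428  0.32292586 -0.20973174] 0.038821193855553826 7.1333
[[ 0.206  0.075  0.976]
 [-0.013  0.997 -0.074]
 [-0.979  0.003  0.206]]
```

View pics/s4.png

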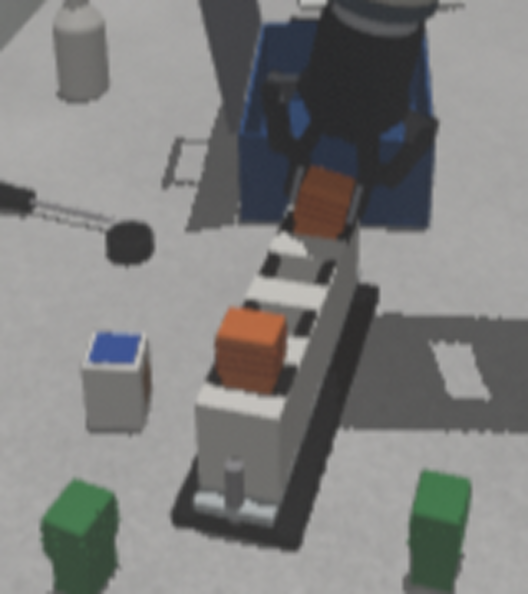

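The near bung leans with the gripper at crop (325,200) while the block stays about level, so rocking works.

```bash
cat >> h.py <<'E'
def rock2(start,steps,zt,zp=97):
    "same, from a commanded (lift,tilt) start pose"
    P=lambda l,a:np.array([-(zt-zp+l)*np.cos(a),(zt-zp+l)*np.sin(a)]) # world-down, x
    l0,a0=start; p0=P(*start); o=[]
    for l,a in steps:
        d=P(l,a)-p0; c,s=np.cos(a0),np.sin(a0)   # tool x=(down c, x -s), tool z=(down s, x c)
        o.append([round(d[0]*c-d[1]*s,1),0,round(d[0]*s+d[1]*c,1),0,round(a-a0,3),0,0])
    print(o)
E
python3 - <<'E'
from h import *
rock2((3,-.2),[(3.5,-.1),(4.3,0),(5.2,.1),(6,.2),(6,.2),(6.5,.1),(7.3,0),(8.2,-.1),(9,-.2),(9,-.2)],112.6)
E
```

```text
[[np.float64(-0.4), 0, np.float64(1.9), 0, 0.1, 0, 0], [np.float64(-0.9), 0, np.float64(4.0), 0, 0.2, 0, 0], [np.float64(-1.3), 0, np.float64(6.1), 0, 0.3, 0, 0], [np.float64(-1.3), 0, np.float64(8.4), 0, 0.4, 0, 0], [np.float64(-1.3), 0, np.float64(8.4), 0, 0.4, 0, 0], [np.float64(-2.5), 0, np.float64(6.5), 0, 0.3, 0, 0], [np.float64(-3.8), 0, np.float64(4.5), 0, 0.2, 0, 0], [np.float64(-5.1), 0, np.float64(2.4), 0, 0.1, 0, 0], [np.float64(-6.0), 0, np.float64(-0.0), 0, 0.0, 0, 0], [np.float64(-6.0), 0, np.float64(-0.0), 0, 0.0, 0, 0]]
```

Emit:
drive_tool:
  deltas:
    - [[-0.4,0,1.9,0,0.1,0,0],[-0.9,0,4,0,0.2,0,0],[-1.3,0,6.1,0,0.3,0,0],[-1.3,0,8.4,0,0.4,0,0],[-1.3,0,8.4,0,0.4,0,0]]

```text
t: 7.6
position: [0.4893, 0.0873, 0.1177]
tcp_rot: [0.031, 0.777, -0.023, 0.628]
contact_force: [-10.8, -1.8, 19.5]
opening: 0.0387
```

Run:
```python
from h import *
rock2((6,.2),[(6.6,.1),(7.3,0),(8,-.1),(8.5,-.2),(8.5,-.2),(9.5,-.1),(10.5,0),(11.5,.1),(12.5,.2),(12.5,.2)],112.6)
```

```text
[[np.float64(-0.5), 0, np.float64(-2.2), 0, -0.1, 0, 0], [np.float64(-0.8), 0, np.float64(-4.5), 0, -0.2, 0, 0], [np.float64(-0.9), 0, np.float64(-7.0), 0, -0.3, 0, 0], [np.float64(-0.6), 0, np.float64(-9.4), 0, -0.4, 0, 0], [np.float64(-0.6), 0, np.float64(-9.4), 0, -0.4, 0, 0], [np.float64(-2.4), 0, np.float64(-7.4), 0, -0.3, 0, 0], [np.float64(-4.0), 0, np.float64(-5.2), 0, -0.2, 0, 0], [np.float64(-5.4), 0, np.float64(-2.7), 0, -0.1, 0, 0], [np.float64(-6.5), 0, np.float64(-0.0), 0, 0.0, 0, 0], [np.float64(-6.5), 0, np.float64(-0.0), 0, 0.0, 0, 0]]
```

Emit:
drive_tool:
  deltas:
    - [[-1,0,-1.8,0,-0.1,0,0],[-1.7,0,-4,0,-0.2,0,0],[-2.2,0,-6.1,0,-0.3,0,0],[-2.2,0,-8.2,0,-0.4,0,0],[-2.2,0,-8.2,0,-0.4,0,0]]

```text
t: 8.02
position: [0.4777, 0.0879, 0.1202]
tcp_rot: [0.025, 0.632, -0.029, 0.774]
contact_force: [-0.6, -2.5, -10.8]
opening: 0.0387
```

Emit:
drive_tool:
  deltas:
    - [[-0.6,0,0.9,0,0.1,0,0],[-0.8,0,3.5,0,0.2,0,0],[-0.7,0,6.3,0,0.3,0,0],[-0.3,0,9,0,0.4,0,0],[-0.3,0,9,0,0.4,0,0]]

```text
t: 8.43
position: [0.4906, 0.0869, 0.1237]
tcp_rot: [0.03, 0.777, -0.023, 0.628]
contact_force: [-9.5, -1.3, 16.5]
opening: 0.0383
```

Run:
```python
from h import *
rock2((12,.2),[(13,.1),(14,0),(15,-.1),(15.5,-.2),(15.5,-.2),(16.5,-.1),(17.5,0),(18.3,.1),(19,.2),(19,.2)],112.6)
```

```text
[[np.float64(-0.9), 0, np.float64(-2.9), 0, -0.1, 0, 0], [np.float64(-1.4), 0, np.float64(-5.9), 0, -0.2, 0, 0], [np.float64(-1.6), 0, np.float64(-9.0), 0, -0.3, 0, 0], [np.float64(-1.0), 0, np.float64(-12.1), 0, -0.4, 0, 0], [np.float64(-1.0), 0, np.float64(-12.1), 0, -0.4, 0, 0], [np.float64(-3.1), 0, np.float64(-9.5), 0, -0.3, 0, 0], [np.float64(-4.8), 0, np.float64(-6.6), 0, -0.2, 0, 0], [np.float64(-6.1), 0, np.float64(-3.4), 0, -0.1, 0, 0], [np.float64(-7.0), 0, np.float64(-0.0), 0, 0.0, 0, 0], [np.float64(-7.0), 0, np.float64(-0.0), 0, 0.0, 0, 0]]
```

Emit:
drive_tool:
  deltas:
    - [[-0.9,0,-2.9,0,-0.1,0,0],[-1.4,0,-5.9,0,-0.2,0,0],[-1.6,0,-9,0,-0.3,0,0],[-1,0,-12.1,0,-0.4,0,0],[-1,0,-12.1,0,-0.4,0,0]]

```text
t: 8.85
position: [0.4759, 0.0882, 0.1263]
tcp_rot: [0.025, 0.631, -0.029, 0.775]
contact_force: [1.4, -3.3, -10.1]
opening: 0.0384
```

Run:
```python
from h import *
rock2((15.5,-.2),[(16.5,-.1),(17.5,0),(18.3,.1),(19,.2),(19,.2)],112.6)
rock2((19,.2),[(20,.1),(21,0),(22,-.1),(22.5,-.2),(22.5,-.2),(23.5,-.1),(24.5,0),(26,0),(28,0)],112.6)
```

```text
[[np.float64(-0.8), 0, np.float64(3.2), 0, 0.1, 0, 0], [np.float64(-1.3), 0, np.float64(6.6), 0, 0.2, 0, 0], [np.float64(-1.3), 0, np.float64(10.0), 0, 0.3, 0, 0], [np.float64(-0.8), 0, np.float64(13.5), 0, 0.4, 0, 0], [np.float64(-0.8), 0, np.float64(13.5), 0, 0.4, 0, 0]]
[[np.float64(-0.8), 0, np.float64(-3.6), 0, -0.1, 0, 0], [np.float64(-1.3), 0, np.float64(-7.3), 0, -0.2, 0, 0], [np.float64(-1.3), 0, np.float64(-11.1), 0, -0.3, 0, 0], [np.float64(-0.5), 0, np.float64(-14.8), 0, -0.4, 0, 0], [np.float64(-0.5), 0, np.float64(-14.8), 0, -0.4, 0, 0], [np.float64(-2.8), 0, np.float64(-11.6), 0, -0.3, 0, 0], [np.float64(-4.7), 0, np.float64(-8.0), 0, -0.2, 0, 0], [np.float64(-6.2), 0, np.float64(-8.3), 0, -0.2, 0, 0], [np.float64(-8.1), 0, np.float64(-8.7), 0, -0.2, 0, 0]]
```

Emit:
drive_tool:
  deltas:
    - [[-0.8,0,3.2,0,0.1,0,0],[-1.3,0,6.6,0,0.2,0,0],[-1.3,0,10,0,0.3,0,0],[-0.8,0,13.5,0,0.4,0,0],[-0.8,0,13.5,0,0.4,0,0]]

```text
t: 9.27
position: [0.4914, 0.0873, 0.1306]
tcp_rot: [0.031, 0.778, -0.022, 0.627]
contact_force: [-12.2, -0.5, 16.7]
opening: 0.0387
```

Emit:
drive_tool:
  deltas:
    - [[-0.8,0,-3.6,0,-0.1,0,0],[-1.3,0,-7.3,0,-0.2,0,0],[-1.3,0,-11.1,0,-0.3,0,0],[-0.5,0,-14.8,0,-0.4,0,0],[-0.5,0,-14.8,0,-0.4,0,0]]

```text
t: 9.68
position: [0.4773, 0.0888, 0.1345]
tcp_rot: [0.025, 0.63, -0.028, 0.776]
contact_force: [0.2, -1.1, 1.7]
opening: 0.0386
```

Run:
```python
from h import *
rock2((22.5,-.2),[(23.3,-.1),(24.2,0),(25.1,.1),(26,.2),(26,.2),(27,.1),(28,0),(29,-.1),(30,-.2),(31,-.1),(32,0),(35,0)],112.6)
```

```text
[[np.float64(-0.6), 0, np.float64(3.9), 0, 0.1, 0, 0], [np.float64(-0.9), 0, np.float64(7.9), 0, 0.2, 0, 0], [np.float64(-0.8), 0, np.float64(12.0), 0, 0.3, 0, 0], [np.float64(-0.2), 0, np.float64(16.2), 0, 0.4, 0, 0], [np.float64(-0.2), 0, np.float64(16.2), 0, 0.4, 0, 0], [np.float64(-2.6), 0, np.float64(12.6), 0, 0.3, 0, 0], [np.float64(-4.6), 0, np.float64(8.7), 0, 0.2, 0, 0], [np.float64(-6.3), 0, np.float64(4.5), 0, 0.1, 0, 0], [np.float64(-7.5), 0, np.float64(0.0), 0, 0.0, 0, 0], [np.float64(-8.3), 0, np.float64(4.7), 0, 0.1, 0, 0], [np.float64(-8.6), 0, np.float64(9.5), 0, 0.2, 0, 0], [np.float64(-11.5), 0, np.float64(10.1), 0, 0.2, 0, 0]]
```

Emit:
drive_tool:
  deltas:
    - [[-0.6,0,3.9,0,0.1,0,0],[-0.9,0,7.9,0,0.2,0,0],[-2.9,0,8.3,0,0.2,0,0],[-4.9,0,8.7,0,0.2,0,0],[-6.9,0,9.1,0,0.2,0,0],[-8.9,0,9.5,0,0.2,0,0]]

```text
t: 10.18
position: [0.4844, 0.0877, 0.1441]
tcp_rot: [0.028, 0.706, -0.026, 0.707]
contact_force: [-0.0, 0.7, -0.8]
opening: 0.0387
```

Run:
```python
from h import *
from cell import manip
s=manip.get_state(); print(s["position"],s["contact_force"],s["opening"])
xc=np.array([np.cos(.099),np.sin(.099)]);yc=np.array([-xc[1],xc[0]])
hinge=np.array([.4198,-.203])+.17*xc; cc=hinge-.09*xc; print("case",cc)
p=cc-.02*xc-.075*yc; print(p)
for z in(.24,.045): print(rel(s,[*s["position"][:2],z],down(-.076)),rel(s,[*p,z],down(.1)))
```

```text
[0.48443588 0.08772533 0.14407537] [-0.01999078  0.68141973 -0.81633235] 0.03870146896983763
case [ 0.49940828 -0.19509293]
[ 0.48691909 -0.27170246]
(array([-95.9,   0.2,   0.1]), array([ 0.   ,  0.001, -0.002])) (array([ -96.7, -358. ,   29.8]), array([-0.176,  0.002, -0.002]))
(array([99.1, -0.2, -0.1]), array([ 0.   ,  0.001, -0.002])) (array([  98.3, -358.4,   29.6]), array([-0.176,  0.002, -0.002]))
```

Emit:
drive_tool:
  deltas:
    - [[-35,0,0,0,0,0,0],[-70,0,0,0,0,0,0],[-97,-30,3,-0.02,0,0,0],[-97,-70,6,-0.03,0,0,0],[-97,-110,9,-0.05,0,0,0],[-97,-150,12,-0.07,0,0,0],[-97,-190,15,-0.09,0,0,0],[-97,-230,18,-0.11,0,0,0],[-97,-270,22,-0.13,0,0,0],[-97,-310,26,-0.15,0,0,0],[-97,-350,29,-0.17,0,0,0],[-97,-358,30,-0.176,0,0,0]]

```text
t: 11.18
position: [0.4865, -0.2765, 0.2407]
tcp_rot: [-0.035, 0.705, 0.035, 0.707]
contact_force: [-1.7, -0.5, -0.7]
opening: 0.0388
```

Emit:
drive_tool:
  deltas:
    - [[40,0,0,0,0,0,0],[80,0,0,0,0,0,0],[120,0,0,0,0,0,0],[160,0,0,0,0,0,0],[185,0,0,0,0,0,0],[195,0,0,0,0,0,0],[195,0,0,0,0,0,0],[195,0,0,0,0,0,0]]

```text
t: 11.85
position: [0.4874, -0.271, 0.0457]
tcp_rot: [-0.035, 0.706, 0.036, 0.707]
contact_force: [0.7, -0.2, -0.5]
opening: 0.039
```

Emit:
drive_tool:
  deltas:
    - [[0,0,0,0,0,0,0.7],[0,0,0,0,0,0,0.7],[0,0,0,0,0,0,0.7],[-40,0,0,0,0,0,0.7],[-80,0,0,0,0,0,0.7],[-120,0,0,0,0,0,0.7],[-160,0,0,0,0,0,1],[-200,0,0,0,0,0,1]]

```text
t: 12.52
position: [0.4867, -0.2715, 0.248]
tcp_rot: [-0.035, 0.705, 0.036, 0.707]
contact_force: [0.7, -0.5, -0.5]
opening: 0.0814
```

Run:
```python
from h import *
from cell import manip
c,s=wristcam(manip); print(s["position"])
cv2.imwrite("pics/w5.png",c["color"])
print(rel(s,[.499,.271,.245],down(-.08)))
```

```text
[ 0.48668054 -0.27145884  0.24803382]
(array([  3.8, 538.5,  66.4]), array([ 0.18 ,  0.003, -0.001]))
```

View pics/w5.png

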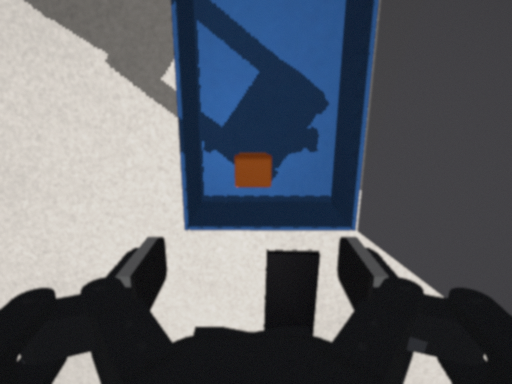

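The first bung stands upright in the case at (253,170). Next is the second bung.

Emit:
drive_tool:
  deltas:
    - [[4,41,5,0.01,0,0,1],[4,82,10,0.03,0,0,1],[4,123,15,0.04,0,0,1],[4,164,20,0.05,0,0,1],[4,205,25,0.06,0,0,1],[4,246,30,0.08,0,0,1],[4,287,35,0.1,0,0,1],[4,328,40,0.11,0,0,1],[4,369,45,0.12,0,0,1],[4,410,50,0.14,0,0,1],[4,450,55,0.15,0,0,1],[4,490,60,0.16,0,0,1]]

```text
t: 13.57
position: [0.4974, 0.2241, 0.2428]
tcp_rot: [0.022, 0.706, -0.02, 0.708]
contact_force: [0.5, -0.9, -0.1]
opening: 0.0852
```

Emit:
drive_tool:
  deltas:
    - [[0,40,6,0.02,0,0,1],[0,48,6,0.02,0,0,1],[0,48,6,0.02,0,0,1],[0,48,6,0.02,0,0,1]]

```text
t: 13.9
position: [0.5062, 0.2694, 0.2422]
tcp_rot: [0.028, 0.706, -0.027, 0.707]
contact_force: [0.6, 0.2, -0.1]
opening: 0.0854
```

Run:
```python
from h import *
from cell import manip
c,s=wristcam(manip); print(s["position"],Ro.from_quat(s["tcp_rot"]).as_matrix().round(3).tolist())
cv2.imwrite("pics/w6.png",c["color"]); np.savez("w6.npz",**{k:c[k] for k in("fx","fy","cx","cy","R","t")})
print(px(c,[.4995,.272,.142]))
h=cv2.cvtColor(c["color"],cv2.COLOR_BGR2HSV)
m=cv2.inRange(h,(3,150,40),(18,255,255)); n,l,st,ce=cv2.connectedComponentsWithStats(m)
print([ (st[i].tolist(),ce[i].round(1)) for i in range(1,n) if st[i][4]>150])
```

```text
[0.50621729 0.26936263 0.242199  ] [[0.002, 0.078, 0.997], [0.001, 0.997, -0.078], [-1.0, 0.001, 0.002]]
[242.62287159 188.18431714]
[([218, 161, 50, 45, 2101], array([242.7, 183.1]))]
```

View pics/w6.png

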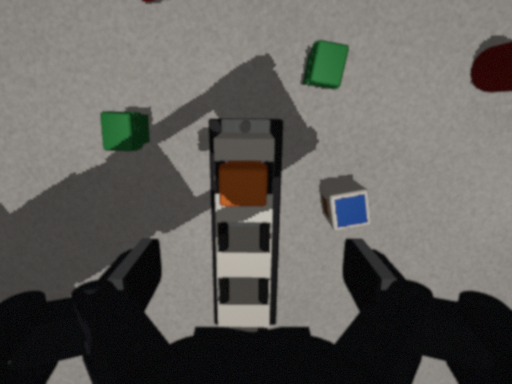

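The second bung head is at (243,187), as predicted. The desiccant's blue top is at (351,211), to the right of the block; the green blocks at (125,131) and (328,64) are decoys.

Run:
```python
from h import *
from cell import manip
c=np.load("w6.npz"); im=cv2.imread("pics/w6.png")
h=cv2.cvtColor(im,cv2.COLOR_BGR2HSV); m=cv2.inRange(h,(100,150,60),(130,255,255)); m[:,:300]=0;m[240:]=0
r=cv2.minAreaRect(cv2.findNonZero(m)); print(r)
P=[ray(c,*p,.06)[:2] for p in cv2.boxPoints(r)]; print(np.round(P,4)); print("mean",np.mean(P,0))
for i in range(4): d=P[(i+1)%4]-P[i]; print(np.hypot(*d).round(4),np.arctan2(d[1],d[0]).round(3))
s=manip.get_state(); print(rel(s,[.4995,.272,.1105],down(-.08)))
```

```text
((350.9580383300781, 210.5956573486328), (25.951940536499023, 28.790433883666992), 79.99201965332031)
[[0.5964 0.2283]
 [0.6279 0.2317]
 [0.6335 0.2009]
 [0.6014 0.1973]]
mean [0.61480545 0.2145474 ]
0.0316 0.106
0.0313 -1.389
0.0324 -3.032
0.0314 1.729
(array([131.7,   2.7,  -7.2]), array([ 0.   ,  0.001, -0.001]))
```

Emit:
drive_tool:
  deltas:
    - [[30,3,-7,0,0,0,1],[70,3,-7,0,0,0,1],[110,3,-7,0,0,0,1],[130,3,-7,0,0,0,1],[132,3,-7,0,0,0,1],[132,3,-7,0,0,0,0],[132,3,-7,0,0,0,0],[132,3,-7,0,0,0,0],[132,3,-7,0,0,0,0],[132,3,-7,0,0,0,0],[132,3,-7,0,0,0,0]]
  newtons: 80

```text
t: 14.87
position: [0.5004, 0.2735, 0.1115]
tcp_rot: [0.029, 0.705, -0.027, 0.708]
contact_force: [-2.6, -0.7, 5.7]
opening: 0.0386
```

Run:
```python
from h import *
from cell import manip
s=manip.get_state(); print(s["position"],s["contact_force"],s["moment"],s["opening"])
z=s["position"][2]*1000
S=[(0,0),(3,-.2),(6,.2),(9,-.2),(12.5,.2),(16,-.2),(19,.2),(22.5,-.2)]
rock2(S[0],[(0,.1),(.3,.2),(.3,.2),(1,.1),(1.6,0),(2.3,-.1),(3,-.2),(3,-.2)],z)
for a,b in zip(S[1:],S[2:]):
    rock2(a,[(a[0]+(b[0]-a[0])*f,a[1]+(b[1]-a[1])*f) for f in(.25,.5,.75,1,1)],z)
```

```text
[0.50041741 0.27346546 0.11153249] [-2.62280976 -0.72870744  5.67856947] [-0.03414232  0.55243945  0.06868626] 0.03863275247491216
[[np.float64(0.1), 0, np.float64(1.5), 0, 0.1, 0, 0], [np.float64(-0.0), 0, np.float64(2.9), 0, 0.2, 0, 0], [np.float64(-0.0), 0, np.float64(2.9), 0, 0.2, 0, 0], [np.float64(-0.9), 0, np.float64(1.6), 0, 0.1, 0, 0], [np.float64(-1.6), 0, np.float64(0.0), 0, 0, 0, 0], [np.float64(-2.2), 0, np.float64(-1.7), 0, -0.1, 0, 0], [np.float64(-2.7), 0, np.float64(-3.5), 0, -0.2, 0, 0], [np.float64(-2.7), 0, np.float64(-3.5), 0, -0.2, 0, 0]]
[[np.float64(-0.7), 0, np.float64(1.8), 0, 0.1, 0, 0], [np.float64(-1.1), 0, np.float64(3.8), 0, 0.2, 0, 0], [np.float64(-1.4), 0, np.float64(5.8), 0, 0.3, 0, 0], [np.float64(-1.4), 0, np.float64(8.0), 0, 0.4, 0, 0], [np.float64(-1.4), 0, np.float64(8.0), 0, 0.4, 0, 0]]
[[np.float64(-0.6), 0, np.float64(-2.1), 0, -0.1, 0, 0], [np.float64(-1.1), 0, np.float64(-4.4), 0, -0.2, 0, 0], [np.float64(-1.2), 0, np.float64(-6.7), 0, -0.3, 0, 0], [np.float64(-1.1), 0, np.float64(-9.2), 0, -0.4, 0, 0], [np.float64(-1.1), 0, np.float64(-9.2
[... 431 characters left out ...]
loat64(-8.8), 0, -0.3, 0, 0], [np.float64(-1.1), 0, np.float64(-11.9), 0, -0.4, 0, 0], [np.float64(-1.1), 0, np.float64(-11.9), 0, -0.4, 0, 0]]
[[np.float64(-0.6), 0, np.float64(3.1), 0, 0.1, 0, 0], [np.float64(-0.9), 0, np.float64(6.4), 0, 0.2, 0, 0], [np.float64(-0.8), 0, np.float64(9.7), 0, 0.3, 0, 0], [np.float64(-0.4), 0, np.float64(13.1), 0, 0.4, 0, 0], [np.float64(-0.4), 0, np.float64(13.1), 0, 0.4, 0, 0]]
[[np.float64(-0.7), 0, np.float64(-3.4), 0, -0.1, 0, 0], [np.float64(-1.0), 0, np.float64(-7.0), 0, -0.2, 0, 0], [np.float64(-1.0), 0, np.float64(-10.7), 0, -0.3, 0, 0], [np.float64(-0.6), 0, np.float64(-14.4), 0, -0.4, 0, 0], [np.float64(-0.6), 0, np.float64(-14.4), 0, -0.4, 0, 0]]
```

Emit:
drive_tool:
  deltas:
    - [[0.1,0,1.5,0,0.1,0,0],[0,0,2.9,0,0.2,0,0],[0,0,2.9,0,0.2,0,0],[-0.9,0,1.6,0,0.1,0,0],[-1.6,0,0,0,0,0,0],[-2.2,0,-1.7,0,-0.1,0,0],[-2.7,0,-3.5,0,-0.2,0,0],[-2.7,0,-3.5,0,-0.2,0,0]]

```text
t: 15.53
position: [0.4944, 0.2736, 0.1132]
tcp_rot: [0.026, 0.63, -0.03, 0.776]
contact_force: [2.1, -2.0, -7.9]
opening: 0.0385
```

Emit:
drive_tool:
  deltas:
    - [[-0.7,0,1.8,0,0.1,0,0],[-1.1,0,3.8,0,0.2,0,0],[-1.4,0,5.8,0,0.3,0,0],[-1.4,0,8,0,0.4,0,0],[-1.4,0,8,0,0.4,0,0]]

```text
t: 15.95
position: [0.5052, 0.2728, 0.1165]
tcp_rot: [0.033, 0.776, -0.024, 0.63]
contact_force: [-8.2, -0.2, 15.6]
opening: 0.0386
```

Emit:
drive_tool:
  deltas:
    - [[-0.6,0,-2.1,0,-0.1,0,0],[-1.1,0,-4.4,0,-0.2,0,0],[-1.2,0,-6.7,0,-0.3,0,0],[-1.1,0,-9.2,0,-0.4,0,0],[-1.1,0,-9.2,0,-0.4,0,0]]

```text
t: 16.37
position: [0.4933, 0.2734, 0.1187]
tcp_rot: [0.025, 0.63, -0.03, 0.775]
contact_force: [4.4, -4.6, -8.7]
opening: 0.039
```

Emit:
drive_tool:
  deltas:
    - [[-0.8,0,2.4,0,0.1,0,0],[-1.2,0,5,0,0.2,0,0],[-1.5,0,7.7,0,0.3,0,0],[-1.4,0,10.5,0,0.4,0,0],[-1.4,0,10.5,0,0.4,0,0]]

```text
t: 16.78
position: [0.5066, 0.2725, 0.1229]
tcp_rot: [0.033, 0.776, -0.024, 0.629]
contact_force: [-7.3, -2.7, 18.2]
opening: 0.0387
```

Emit:
drive_tool:
  deltas:
    - [[-0.7,0,-2.8,0,-0.1,0,0],[-1.2,0,-5.7,0,-0.2,0,0],[-1.3,0,-8.8,0,-0.3,0,0],[-1.1,0,-11.9,0,-0.4,0,0],[-1.1,0,-11.9,0,-0.4,0,0]]

```text
t: 17.2
position: [0.4919, 0.2736, 0.1257]
tcp_rot: [0.025, 0.63, -0.029, 0.775]
contact_force: [3.3, -4.8, -8.6]
opening: 0.0387
```

Emit:
drive_tool:
  deltas:
    - [[-0.6,0,3.1,0,0.1,0,0],[-0.9,0,6.4,0,0.2,0,0],[-0.8,0,9.7,0,0.3,0,0],[-0.4,0,13.1,0,0.4,0,0],[-0.4,0,13.1,0,0.4,0,0]]

```text
t: 17.62
position: [0.5076, 0.2733, 0.1294]
tcp_rot: [0.033, 0.777, -0.023, 0.628]
contact_force: [-10.1, 0.9, 11.9]
opening: 0.0386
```

Emit:
drive_tool:
  deltas:
    - [[-0.7,0,-3.4,0,-0.1,0,0],[-1,0,-7,0,-0.2,0,0],[-1,0,-10.7,0,-0.3,0,0],[-0.6,0,-14.4,0,-0.4,0,0],[-0.6,0,-14.4,0,-0.4,0,0]]

```text
t: 18.03
position: [0.4934, 0.2752, 0.1339]
tcp_rot: [0.026, 0.629, -0.028, 0.776]
contact_force: [3.7, -2.5, 0.7]
opening: 0.0389
```

Emit:
drive_tool:
  deltas:
    - [[-0.6,0,3.9,0,0.1,0,0],[-0.9,0,7.9,0,0.2,0,0],[-2.9,0,8.3,0,0.2,0,0],[-4.9,0,8.7,0,0.2,0,0],[-6.9,0,9.1,0,0.2,0,0],[-8.9,0,9.5,0,0.2,0,0]]

```text
t: 18.53
position: [0.5003, 0.2731, 0.143]
tcp_rot: [0.029, 0.706, -0.027, 0.707]
contact_force: [-0.5, 0.3, -1.9]
opening: 0.0388
```

Run:
```python
from h import *
from cell import manip
s=manip.get_state(); print(s["position"],s["contact_force"],s["opening"])
xc=np.array([np.cos(.099),np.sin(.099)]);yc=np.array([-xc[1],xc[0]]);cc=np.array([.4994,-.1951])
p=cc-.02*xc+.075*yc
for z in(.24,.045): print(rel(s,[*p,z],down(.1)))
```

```text
[0.50031709 0.2731307  0.1429678 ] [-0.50888307  0.31467809 -1.88614843] 0.03883878742544465
(array([ -98. , -396.3,    3.5]), array([-0.18 ,  0.002, -0.002]))
(array([  97. , -396.8,    3.2]), array([-0.18 ,  0.002, -0.002]))
```

Emit:
drive_tool:
  deltas:
    - [[-35,0,0,0,0,0,0],[-70,0,0,0,0,0,0],[-98,-30,0,-0.02,0,0,0],[-98,-70,1,-0.03,0,0,0],[-98,-110,1,-0.05,0,0,0],[-98,-150,1,-0.07,0,0,0],[-98,-190,2,-0.09,0,0,0],[-98,-230,2,-0.11,0,0,0],[-98,-270,2,-0.13,0,0,0],[-98,-310,3,-0.15,0,0,0],[-98,-350,3,-0.17,0,0,0],[-98,-388,3,-0.18,0,0,0]]

```text
t: 19.53
position: [0.4712, -0.1156, 0.2404]
tcp_rot: [-0.035, 0.705, 0.037, 0.707]
contact_force: [0.8, -0.0, -1.2]
opening: 0.0386
```

Emit:
drive_tool:
  deltas:
    - [[20,-8,0,0,0,0,0],[60,-8,0,0,0,0,0],[100,-8,0,0,0,0,0],[140,-8,0,0,0,0,0],[175,-8,0,0,0,0,0],[195,-8,0,0,0,0,0],[195,-8,0,0,0,0,0],[195,-8,0,0,0,0,0]]

```text
t: 20.2
position: [0.4725, -0.1212, 0.0442]
tcp_rot: [-0.035, 0.706, 0.037, 0.706]
contact_force: [0.1, -0.0, -0.5]
opening: 0.0385
```

Next I release the bung, rise, and head for the desiccant, stopping above it for a look in case it has been knocked.

Emit:
drive_tool:
  deltas:
    - [[0,0,0,0,0,0,0.7],[0,0,0,0,0,0,0.7],[0,0,0,0,0,0,0.7],[-40,0,0,0,0,0,0.7],[-80,0,0,0,0,0,0.7],[-120,0,0,0,0,0,0.7],[-160,0,0,0,0,0,1],[-200,20,0,0,0,0,1],[-200,60,0,0,0,0,1],[-200,100,0,0,0,0,1]]

```text
t: 21.03
position: [0.4645, -0.0222, 0.2492]
tcp_rot: [-0.034, 0.703, 0.035, 0.71]
contact_force: [0.6, 0.6, 0.3]
opening: 0.0856
```

Run:
```python
from h import *
from cell import manip
s=manip.get_state(); print(s["position"]); print(rel(s,[.6148,.2145,.2],down(.14)))
```

```text
[ 0.46445615 -0.02216486  0.24916559]
(array([ 51. , 220.9, 172.1]), array([-0.043,  0.01 , -0.   ]))
```

Emit:
drive_tool:
  deltas:
    - [[0,25,20,0,0,0,1],[0,55,40,0,0,0,1],[0,80,60,0,0,0,1],[10,110,85,0,0,0,1],[20,140,110,-0.02,0,0,1],[30,170,135,-0.03,0,0,1],[40,195,155,-0.04,0,0,1],[51,217,172,-0.043,0,0,1],[51,217,172,-0.043,0,0,1],[51,217,172,-0.043,0,0,1],[51,217,172,-0.043,0,0,1]]

```text
t: 21.95
position: [0.6119, 0.2103, 0.1954]
tcp_rot: [-0.05, 0.705, 0.051, 0.706]
contact_force: [-0.5, -0.5, 0.6]
opening: 0.0854
```

Run:
```python
from h import *
from cell import manip
c,s=wristcam(manip); print(s["position"]); im=c["color"]; cv2.imwrite("pics/w7.png",im)
h=cv2.cvtColor(im,cv2.COLOR_BGR2HSV); m=cv2.inRange(h,(100,150,50),(130,255,255)); m[260:]=0
n,l,st,ce=cv2.connectedComponentsWithStats(m); i=1+np.argmax(st[1:,4]); print(st[1:].tolist())
r=cv2.minAreaRect(cv2.findNonZero((l==i).astype(np.uint8))); print(r)
P=[ray(c,*p,.06)[:2] for p in cv2.boxPoints(r)]; M=np.mean(P,0); print("mean",M)
for i in range(4): d=P[(i+1)%4]-P[i]; print(np.hypot(*d).round(4),np.arctan2(d[1],d[0]).round(3))
print(rel(s,[*M,.025],down(.13)))
```

```text
[0.61190682 0.21032282 0.19536755]
[[238, 160, 35, 34, 1121]]
((255.0, 176.5), (33.0, 34.0), 90.0)
mean [0.61498082 0.21447319]
0.0313 0.143
0.0316 -1.41
0.0322 -2.999
0.0315 1.702
(array([170.4,   3.4,   3.3]), array([ 0.013,  0.002, -0.001]))
```

View pics/w7.png

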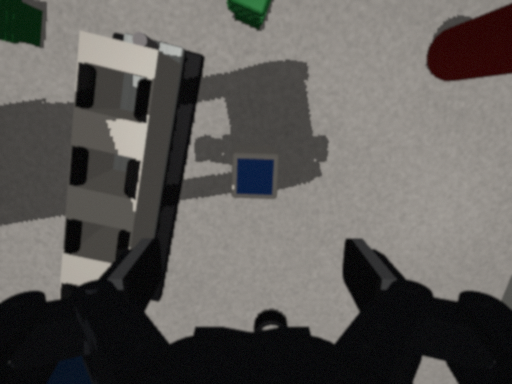

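The desiccant stands upright at (255,176), square to the jaws, with the base edge about 18 mm clear of the left finger.

Emit:
drive_tool:
  deltas:
    - [[40,3,3,0,0,0,1],[80,3,3,0,0,0,1],[120,3,3,0,0,0,1],[150,3,3,0,0,0,1],[168,3,3,0,0,0,1],[168,3,3,0,0,0,1],[168,3,3,0,0,0,0],[168,3,3,0,0,0,0],[168,3,3,0,0,0,0],[168,3,3,0,0,0,0],[168,3,3,0,0,0,0]]
  newtons: 50

```text
t: 22.92
position: [0.6166, 0.2146, 0.0295]
tcp_rot: [-0.05, 0.703, 0.051, 0.707]
contact_force: [-0.7, -1.4, 7.7]
opening: 0.0432
```

Emit:
drive_tool:
  deltas:
    - [[0,0,0,0,0,0,0],[-40,0,0,0,0,0,0],[-80,0,0,0,0,0,0],[-120,0,0,0,0,0,0],[-160,0,0,0,0,0,0],[-200,0,0,0,0,0,0],[-215,0,0,0,0,0,0]]

```text
t: 23.5
position: [0.6172, 0.2148, 0.25]
tcp_rot: [-0.049, 0.701, 0.052, 0.709]
contact_force: [1.1, 0.2, -0.2]
opening: 0.0432
```

Run:
```python
from h import *
from cell import manip
s=manip.get_state(); print(s["position"],s["contact_force"],s["opening"])
xc=np.array([np.cos(.099),np.sin(.099)]);yc=np.array([-xc[1],xc[0]]);cc=np.array([.4994,-.1951])
p=cc-.015*xc
for z in(.24,.038): print(rel(s,[*p,z],down(.1)))
```

```text
[0.61715294 0.21478046 0.25001033] [ 1.06089588  0.2305788  -0.19566261] 0.043248206170075784
(array([   6.4, -388.3, -190.1]), array([ 0.043,  0.012, -0.004]))
(array([ 208.4, -389. , -192.4]), array([ 0.043,  0.012, -0.004]))
```

Emit:
drive_tool:
  deltas:
    - [[5,-20,-30,0,0,0,0],[5,-40,-65,0,0,0,0],[5,-60,-100,0,0,0,0],[5,-85,-130,0.01,0,0,0],[5,-110,-160,0.02,0,0,0],[5,-140,-185,0.03,0,0,0],[5,-180,-191,0.04,0.01,0,0],[5,-220,-191,0.04,0.01,0,0],[5,-260,-191,0.04,0.01,0,0],[5,-300,-191,0.043,0.01,0,0],[5,-340,-191,0.043,0.012,0,0],[5,-380,-191,0.043,0.012,0,0]]

```text
t: 24.5
position: [0.4799, -0.1915, 0.2374]
tcp_rot: [-0.035, 0.709, 0.035, 0.703]
contact_force: [0.5, -0.4, -0.3]
opening: 0.0432
```

Run:
```python
from h import *
from cell import manip
s=manip.get_state(); print(s["position"],s["contact_force"],s["opening"])
xc=np.array([np.cos(.099),np.sin(.099)]);cc=np.array([.4994,-.1951])
p=cc-.015*xc
print(rel(s,[*p,.037],down(.1)))
```

```text
[ 0.47987978 -0.19148074  0.23736916] [ 0.45500432 -0.43070093 -0.26642066] 0.04316767290352385
(array([200.3,  -5.6,   5.6]), array([-0.   , -0.008, -0.   ]))
```

Emit:
drive_tool:
  deltas:
    - [[30,-5,5,0,-0.008,0,0],[70,-5,5,0,-0.008,0,0],[110,-5,5,0,-0.008,0,0],[150,-5,5,0,-0.008,0,0],[180,-5,5,0,-0.008,0,0],[200,-5,5,0,-0.008,0,0],[200,-5,5,0,-0.008,0,0],[200,-5,5,0,-0.008,0,0.75],[200,-5,5,0,-0.008,0,0.75],[200,-5,5,0,-0.008,0,0.75],[200,-5,5,0,-0.008,0,0.75]]

```text
t: 25.42
position: [0.4841, -0.194, 0.037]
tcp_rot: [-0.035, 0.706, 0.036, 0.706]
contact_force: [-0.4, 0.0, -0.2]
opening: 0.0639
```

Emit:
drive_tool:
  deltas:
    - [[-40,0,0,0,0,0,0.75],[-80,0,0,0,0,0,0.75],[-120,0,0,0,0,0,0.75],[-160,0,0,0,0,0,0.4],[-200,0,0,0,0,0,0.4],[-240,0,0,0,0,0,0.4],[-280,0,0,0,0,0,0.4],[-300,0,0,0,0,0,0.4],[-300,0,0,0,0,0,0.4]]
  newtons: 20

```text
t: 26.17
position: [0.4861, -0.1949, 0.3423]
tcp_rot: [-0.036, 0.704, 0.034, 0.709]
contact_force: [0.1, -0.6, -0.4]
opening: 0.0346
```

Run:
```python
from h import *
from cell import manip
c,s=wristcam(manip); print(s["position"],s["contact_force"],s["opening"]); cv2.imwrite("pics/w8.png",c["color"])
xc=np.array([np.cos(.099),np.sin(.099)]);H=np.array([.4198,-.203])+.17*xc
a=np.arctan2(.043,.17)+1.75;g=H-.1754*np.cos(a)*xc; z=.095+.1754*np.sin(a); print(g,z, "px",px(c,[*g,z]))
yc=np.array([-xc[1],xc[0]])
print(px(c,[*(g+.05*yc),z]),px(c,[*(g-.05*yc),z]))
```

```text
[ 0.48611067 -0.19489095  0.34227522] [ 0.08738876 -0.62664943 -0.35729275] 0.03455381072545534
[ 0.66124425 -0.17901862] 0.2546549670251533 px [472.90597065 195.89107661]
[486.14503853 131.7152548 ] [461.07501413 253.24113809]
```

View pics/w8.png

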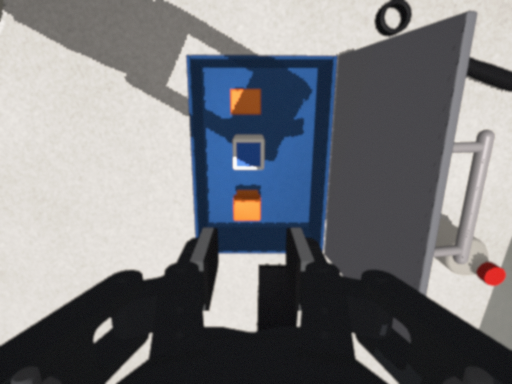

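Both bungs at (246,101) and (247,206) and the desiccant at (249,152) are in the case. The handle bar runs from (486,135) to (464,255), as predicted.

Run:
```python
from h import *
from cell import manip
s=manip.get_state()
for z in(.34,.236): print(rel(s,[.6625,-.179,z],down(.1)))
print("close arc");arc(1.73,np.linspace(1.73,0,25)[1:],lambda t:0)
```

```text
(array([-1.000e-01, -2.300e+00,  1.781e+02]), array([0.   , 0.004, 0.001]))
(array([103.9,  -2.1, 177.7]), array([0.   , 0.004, 0.001]))
close arc
1.66 tx -5 tz -12 ry 0.000
1.59 tx -8 tz -24 ry 0.000
1.51 tx -11 tz -36 ry 0.000
1.44 tx -13 tz -49 ry 0.000
1.37 tx -14 tz -61 ry 0.000
1.3 tx -14 tz -74 ry 0.000
1.23 tx -13 tz -87 ry 0.000
1.15 tx -12 tz -99 ry 0.000
1.08 tx -9 tz -111 ry 0.000
1.01 tx -6 tz -124 ry 0.000
0.94 tx -1 tz -135 ry 0.000
0.86 tx 4 tz -147 ry 0.000
0.79 tx 10 tz -158 ry 0.000
0.72 tx 17 tz -169 ry 0.000
0.65 tx 24 tz -179 ry 0.000
0.58 tx 32 tz -188 ry 0.000
0.5 tx 41 tz -197 ry 0.000
0.43 tx 51 tz -206 ry 0.000
0.36 tx 61 tz -213 ry 0.000
0.29 tx 71 tz -220 ry 0.000
0.22 tx 83 tz -226 ry 0.000
0.14 tx 94 tz -231 ry 0.000
0.07 tx 106 tz -236 ry 0.000
0.0 tx 118 tz -239 ry 0.000
```

Emit:
drive_tool:
  deltas:
    - [[0,-2,40,0,0.004,0,0.3],[0,-2,80,0,0.004,0,0.3],[0,-2,120,0,0.004,0,0.3],[0,-2,160,0,0.004,0,0.3],[0,-2,178,0,0.004,0,0.3],[0,-2,178,0,0.004,0,0.3],[0,-2,178,0,0.004,0,0.3],[35,-2,178,0,0.004,0,0.3],[70,-2,178,0,0.004,0,0.3],[95,-2,178,0,0.004,0,0.3],[104,-2,178,0,0.004,0,0.3],[104,-2,178,0,0.004,0,0.3]]

```text
t: 27.22
position: [0.6594, -0.1783, 0.2313]
tcp_rot: [-0.035, 0.709, 0.036, 0.704]
contact_force: [0.6, 0.1, 0.9]
opening: 0.026
```

Emit:
drive_tool:
  deltas:
    - [[0,0,0,0,0,0,0],[0,0,0,0,0,0,0],[0,0,0,0,0,0,0],[0,0,0,0,0,0,0]]
  newtons: 25

```text
t: 27.55
position: [0.6606, -0.1784, 0.2317]
tcp_rot: [-0.035, 0.708, 0.036, 0.704]
contact_force: [-0.8, 0.2, -0.2]
opening: 0.0099
```

Emit:
drive_tool:
  deltas:
    - [[-5,0,-12,0,0,0,0],[-8,0,-24,0,0,0,0],[-11,0,-36,0,0,0,0],[-13,0,-49,0,0,0,0],[-14,0,-61,0,0,0,0],[-14,0,-74,0,0,0,0],[-13,0,-87,0,0,0,0],[-12,0,-99,0,0,0,0],[-9,0,-111,0,0,0,0],[-6,0,-124,0,0,0,0],[-1,0,-135,0,0,0,0],[4,0,-147,0,0,0,0]]

```text
t: 28.55
position: [0.5133, -0.1927, 0.229]
tcp_rot: [-0.035, 0.708, 0.036, 0.704]
contact_force: [0.8, 0.9, 3.6]
opening: 0.0101
```

Emit:
drive_tool:
  deltas:
    - [[6,0,-11,0,0,0,0],[13,0,-22,0,0,0,0],[20,0,-32,0,0,0,0],[28,0,-41,0,0,0,0],[37,0,-50,0,0,0,0],[47,0,-59,0,0,0,0],[57,0,-66,0,0,0,0],[67,0,-73,0,0,0,0],[79,0,-79,0,0,0,0],[90,0,-84,0,0,0,0],[102,0,-88,0,0,0,0],[112,0,-91,0,0,0,0]]

```text
t: 29.55
position: [0.4206, -0.2017, 0.1155]
tcp_rot: [-0.035, 0.71, 0.036, 0.703]
contact_force: [-6.6, -2.4, 3.0]
opening: 0.0098
```

Emit:
drive_tool:
  deltas:
    - [[1,0,-1,0,0,0,0],[3,0,-1,0,0,0,0],[3,0,-1,0,0,0,0]]

```text
t: 29.8
position: [0.4199, -0.2017, 0.1131]
tcp_rot: [-0.035, 0.71, 0.036, 0.702]
contact_force: [-9.0, -2.6, 2.9]
opening: 0.0103
```

Emit:
drive_tool:
  deltas:
    - [[0,0,0,0,0,0,0.4],[0,0,0,0,0,0,0.4],[0,0,0,0,0,0,0.4],[-30,0,1,0,0,0,0.4],[-70,0,1,0,0,0,0.4],[-110,0,1,0,0,0,0.4],[-150,-30,1,0,0,0,0.4],[-190,-70,1,0,0,0,0.4],[-220,-110,1,0,0,0,0.4],[-220,-150,1,0,0,0,0.4],[-220,-150,1,0,0,0,0.4]]

```text
t: 30.72
position: [0.441, -0.3548, 0.3369]
tcp_rot: [-0.036, 0.707, 0.034, 0.706]
contact_force: [-0.3, -0.5, -0.9]
opening: 0.0345
```

Run:
```python
from h import *
from cell import manip
s=manip.get_state(); print(s["position"],s["contact_force"])
a=cv2.imread("pics/side0.png"); b=manip.capture("side")["color"]; t=manip.capture("top")["color"]
cv2.imwrite("pics/end.png",np.vstack([np.hstack([a[120:350,150:410],b[120:350,150:410]]),np.hstack([t[90:300,100:360],t[90:300,200:460]])]))
```

```text
[ 0.44097003 -0.3547646   0.33692712] [-0.32329029 -0.47537738 -0.85417119]
```

View pics/end.png

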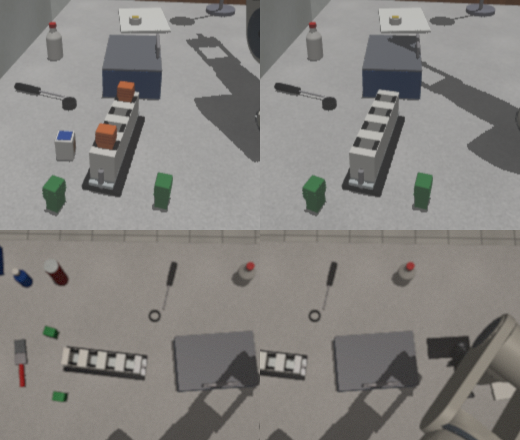

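The lid looks shut exactly as at the start, all four wells are empty with the block down, and the bystanders have not moved. The gripper is clear, so I am handing in.

```bash
python3 -c "
from cell import manip
print(manip.close_job())"
```

```text
the job is handed in; nothing more can be done
None
```

The job is done and handed in, with the robot clock at about 31 s of the 210 s allowed; the hand-in gave no verdict.

- **What I did:** I opened the lid onto its stop by the bar handle. I rocked both orange bungs out of the end wells (±0.2 rad, 3–4 mm a swing), stood them and the desiccant in the case, and guided the lid shut.
- **Pull on the block:** The highest pull I read, at the end of a swing, was about 11 N. That would lift the block roughly 4 mm. Forces during the swings and the lift itself were not measured.
- **Slip on the first bung:** I sent one swing with guessed numbers before the calculation came back. It raised the bung about 1 mm more than planned and sat 1.5 mm off to one side. The pull there still read 10.8 N, and I corrected on the next swing.
- **Before closing:** The wrist picture showed both bungs and the desiccant in the case.
- **Last checks:** In the final pictures the lid looks as shut as at the start, the wells are empty and the block appears down. The brush, screwdriver and ring had not visibly moved. The phone was only partly in view behind the arm, so I could not fully check it. The gripper was clear at 0.34 m height, with force readings near zero.

No check disagreed with another.

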